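# Hang the ring wrench back on its snap hook

### The arm

A 6-joint arm with a two-finger parallel gripper is mounted at the origin on the work surface. World frame = base frame: x ahead of the robot, y to its left, z up, the work surface at z = 0. Lengths are in m, angles in rad, forces in N, time in s.
With the tool pointing down it reaches from about 0.2 to 0.875 m from the base axis. Payload 3.4 kg.
Tool frame: the origin (TCP) lies midway between the tips of the shut fingers; the grasp point (between the pads) lies 19 mm behind it; z points along the fingers, y is the line along which they close (so a half turn about z gives the same grasp; the last joint's range is limited). The gripper opens to 94 mm and grips with 3 to 60 N. Pads are 16 mm wide; open, the fingers measure 119 mm over their backs; the gripper's body (75 mm by 177 mm) begins 78 mm behind the grasp point.
Start: joints at [-1.42, 0.276, 1.505, -0, 1.361, -0.121], TCP at [0.154, -0.554, 0.205] pointing down, gripper open.
Joint ranges: [-2.89, 2.89], [-0.75, 2.08], [0.22, 2.7], [-1.18, 4.32], [0.11, 2.71], [-2.7, 2.7]. Speed limits (rad/s): [2.57, 2.57, 3.14, 3.14, 3.14, 3.14].

### API

Orientations are given as a unit quaternion [w, x, y, z].
In Python, from bench import bot gives the robot as it stands. The module is installed in compiled form; this text tells all that it offers.
- The arm moves only by the shell command python3 -m inch 'ROWS' [OPENING]. ROWS is text: rows parted by semicolons, each of 6 numbers parted by spaces: the shift along the tool's x, y, z in mm, then the turn, a rotation vector about the tool's x, y, z in degrees. A call has exactly 5 rows; each row shifts and turns the commanded pose from where the row before left it, along the tool's axes as they then stand; what a row does not reach is not made up. A row lasts 1/10 s, in which the tool goes at most 50 mm and 8.59 degrees, less where a joint would pass 70% of its speed; a pose out of reach is approached as far as the arm can. A call with a gripper value outside its range is refused whole. OPENING is the finger opening in mm, from 0 to 94, set as the call begins (- or left out, the last holds). The fingers move at their own pace and stop on an object; the grip force is fixed at half the most. Time passes only in rows, so rows that do not move let the fingers close, or fill a call up. It gives the time, the measured TCP pose, the force, the opening and the grip force at its end, in the units of the state.
- bot.state(): the state, without advancing time (a new reading comes with each control period).
- bot.grab_frame(name): name is "side" or "top" or "wrist"; returns (picture, depth): 420x560x3 uint8, red, green, blue; 420x560 float32, m along the optical axis (not along the pixel's ray), 0 where there is no reading.
- bot.calibration(name): a dict with "fov_y" (degrees; the focal length in pixels is half the picture's height over the tangent of half this angle, whatever the lens; pixels are square), "cx", "cy" (the principal point, pixels), "R" (3x3) and "t" (3): a world point X has camera coordinates R X + t. Camera axes: x right, y down, z forward; pixel columns grow to the right and rows downward; lengths in m; the calibration is good to about 2 mm. A picture is of the moment at which its call begins: read the wrist's pose just before it. calibration takes no time and is no camera call; for the wrist camera it gives the pose at the moment of the call.
- bot.hand_in(): hands the job in; it is judged then, once.
The state is a dict: "t": time; "joint_pos": joint angles; "joint_velocities": joint speeds; "tau": joint torques, N m; "ee_pos": TCP position; "orientation": TCP orientation; "contact_force": force on the tool from outside, world axes, zero at the start; "ft_torque": the same for the moment, N m; "gripper_width": finger opening in m; "grip_force": force on a finger pad.
Only numpy, scipy, OpenCV 4.12 (cv2) and the standard library are available. Lean on these libraries where they do the work, as an engineer would, in place of code of your own. Each camera call takes 0.05 s, during which the arm holds its last target. There are 200 camera calls.

### The job

Slide the cover plate aside, without lifting it off the walnut board, until the pocket with the ring wrench is clear, and leave it lying flat on the board's plain half. Take the ring wrench out and clip its ring onto the snap hook under the lamp bar: push the ring in past the sprung gate and leave the wrench hanging still with the gate snapped shut. Leave the other tools and watch parts where they are.

Things in the scene. Friction and masses are not known exactly. Their poses are not given: they have to be found in the camera images.
- board: Fixed walnut board 140 (x) x 280 (y) x 28 high mm, origin centre of underside. Its +y half has two pockets side by side, each 128 (x) x 78 (y) x 20 deep, floor 8 mm over the bench, middles at y = +95 and +11, walls 6 mm. Its other half, y = -28 to -140, is plain solid top at height 28. The ring wrench lies in one pocket, the driver in the other.
- cover: Loose aluminium plate 134 (x) x 164 (y) x 4 mm, 0.2 kg, lying on the board; at first it hides both pockets. Origin: centre of underside, 28 mm over the bench. A black grip bar at its middle, 40 (x) x 14 (y), rises to 26 mm above the origin. Slid 150 to 165 mm along the board's -y it clears both pockets and still lies safely, overhanging the end.
- wrench: Ring wrench, rigid, steel, 0.09 kg, lying along its own x. Origin: underside of the middle of its square grip, 50 (x) x 14 (y) x 14 high mm. At -x two short prongs end at x = -40. At +x on a short neck a ring lies in the x-y plane: centre x = 51, z = 7; 6 mm round bar, 30 mm inside, 42 outside diameter. In its pocket +x points within 15 degrees of the board's +x.
- eye (a point): centre of the wrench's ring
- eye_far (a point): middle of the round bar at the far end of the wrench's ring, 69 mm from the grip's middle; this part has to lie inside the hook
- driver: A look-alike with the same grip but a flat straight blade instead of the ring. It lies in the other pocket and stays there.
- stand: Fixed tool stand, origin on the bench below the hook's tip. Base 130 x 180 x 12 mm (x -25 to 105). Two 12 mm posts at x = 85, y = +-75, 322 high; a cross bar between them at 230 mm carries the hook on a rod. A white lamp bar, x -33 to -3, 180 long (y), underside 301 mm over the bench, crosses above the hook: reach the hook from -x with the tool leaning back.
- hook: Fixed snap hook of 8 mm round bar in its own x-z plane. Origin: at its free tip, 210 mm over the bench. Own z points out of the mouth, up and to the stand's -x, 28 degrees off vertical; x goes from tip to shank (28 degrees above the stand's +x). Tip bar at x = 0 from z = +4 to -38 mm, bowl bar at z = -44, shank at x = 34; clear width inside 26 mm, 36 mm from gate to bowl.
- bowl (a point): bottom corner of the hook's inside (x = 5, z = -40 mm in the hook's axes), where a hung ring comes to rest; a freshly released wrench swings there for 3 to 5 s
- gate (a joint): Sprung brass gate across the hook's mouth, 5 mm thick, from its hinge on the shank (hook x = 29, z = 2 mm) to beside the tip (x = 6, z = -4). Rad: 0 shut, up to 1.3 pressed inward with 1 to 5 N; never outward. A ring put over the tip along the hook's -z, tip through the ring, presses it with its far bar, and the gate snaps shut behind once that bar is at about z = -27.
- watchcase: copper-coloured watch case, 48 mm, 10 high, lying on the bench
- loupe: black eye loupe, 34 mm diameter, 28 high
- tweezers: steel tweezers, 120 mm long, 8 high, lying on the bench
- screwdriver: small screwdriver, 120 mm, lying on the bench

How it is judged:
On the way, in this order (a step that is already met when the one before it is completed fails the run):
1. the cover is slid aside, its middle more than 105 mm from the wrench's grip, towards the board's plain half (horizontal distance between cover and wrench above 0.105 m and y of cover in the frame of board below 0 m), for 0.1 s.
2. the wrench is lifted clear of its pocket (ring more than 60 mm over the bench) (height (world z) of eye above 0.06 m), for 0.1 s.
3. the ring's far bar is at the gate and presses it inward (gate beyond 0.4 rad) (value of joint gate above 0.4 rad and x of eye_far in the frame of hook between 0.002 and 0.032 m and y of eye_far in the frame of hook between -0.015 and 0.015 m and z of eye_far in the frame of hook between -0.04 and 0.01 m), for 0.02 s.
At the end, for the whole second after the job is handed in: The ring's far bar is inside the shut hook (gate under 0.12 rad, within 15 mm of the hook's plane); the wrench hangs within 26 degrees of plumb, still (under 0.08 m/s, 1.5 rad/s); the cover lies flat on the board (height within 4 mm), its middle over the plain half (y < 0) (x of eye_far in the frame of hook between 0.002 and 0.032 m and z of eye_far in the frame of hook between -0.044 and -0.004 m and y of eye_far in the frame of hook between -0.015 and 0.015 m and value of joint gate below 0.12 rad and angle between wrench's own x axis and vertical below 0.45 rad and linear speed of wrench below 0.08 m/s and angular speed of wrench below 1.5 rad/s and angle between cover's own z axis and vertical below 0.04 rad and y of cover in the frame of board below 0 m and z of cover in the frame of board between 0.024 and 0.032 m); the robot touches nothing.
It fails at once if the cover is lifted off the board (more than 12 mm) (z of cover in the frame of board above 0.04 m).
It fails at once if another tool or watch part is moved more than 40 mm (distance of any of driver, watchcase, loupe, tweezers, screwdriver from where it was at the start of the episode above 0.04 m).
It also fails if it takes over 72 s, if anything falls off the work surface, if the arm or the gripper's body presses on something with over 40 N, if the wrist force passes 120 N, or if a joint passes its speed limit or range.

## Working session

There is one attempt and no reset: what is moved stays moved. The work goes in short steps, Python scripts to look and compute and a shell command to move; the robot and the scene stay as the last step left them, time stands still between calls to the robot, and variables do not carry over. Pictures are saved under pics/ and viewed, at most 12 in all, crops included, and the job is handed in when it is done.

```bash
mkdir -p pics; cat > h.py <<'E'
import numpy as np, cv2
from bench import bot
from scipy.spatial.transform import Rotation as Rn
def K(n):
    c=bot.calibration(n); f=210/np.tan(np.radians(c['fov_y'])/2); return c,f
def pts(n,d):
    c,f=K(n); v,u=np.mgrid[0:420,0:560]
    P=np.stack([(u-c['cx'])/f*d,(v-c['cy'])/f*d,d],-1)
    return (P-np.array(c['t']))@np.array(c['R'])
def ray(n,u,v,z,c=None):
    if c is None: c=bot.calibration(n)
    f=210/np.tan(np.radians(c['fov_y'])/2)
    R=np.array(c['R']);o=-R.T@np.array(c['t']);r=R.T@np.array([(u-c['cx'])/f,(v-c['cy'])/f,1])
    return o+r*(z-o[2])/r[2]
def tool():
    s=bot.state();q=s['orientation'];return np.array(s['ee_pos']),Rn.from_quat([q[1],q[2],q[3],q[0]])
E
cat > a.py <<'E'
from h import *
for n in ('top','side'):
    im,d=bot.grab_frame(n); np.savez('pics/%s0.npz'%n,im=im,d=d)
    cv2.imwrite('pics/%s0.png'%n,im[:,:,::-1]); c,f=K(n); print(n,f,c)
print(bot.state())
E
python3 a.py
```

```text
top 407.25826679986176 {'fov_y': 54.55518408911744, 'cx': 284.1905887564758, 'cy': 209.08381148730493, 'R': array([[ 0.01775619, -0.99982207,  0.00636722],
       [-0.98206658, -0.01863564, -0.18761118],
       [ 0.18769645, -0.00292177, -0.98222274]]), 't': array([-0.01087427,  0.60306384,  0.96603027])}
side 439.782300444842 {'fov_y': 51.04978916593873, 'cx': 282.8338159803206, 'cy': 215.58792007593715, 'R': array([[-0.85853942, -0.51255264,  0.01413711],
       [-0.29645896,  0.47370348, -0.8292871 ],
       [ 0.4183565 , -0.71616674, -0.55864393]]), 't': array([0.49628752, 0.29224735, 0.65685548])}
{'t': 0.1, 'joint_pos': array([-1.42001947e+00,  2.76520821e-01,  1.50596260e+00, -2.61548358e-05,
        1.36068308e+00, -1.20991784e-01]), 'joint_velocities': array([ 0.00097358, -0.00125174, -0.0024498 , -0.00116541, -0.00042903,
       -0.00093542]), 'tau': array([ 1.38202970e-03, -4.05455267e+01, -2.37778902e+01,  7.02646771e-02,
        2.98600690e-02, -4.24699397e-05]), 'ee_pos': array([ 0.15426684, -0.55341662,  0.20471497]), 'orientation': array([-7.86643878e-04,  9.90781245e-01,  1.35469205e-01, -2.45050683e-05]), 'contact_force': array([-0.12593949,  0.11415196,  0.64553998]), 'ft_torque': array([ 0.00808612, -0.00111353,  0.06579197]), 'grip_force': 0.0, 'gripper_width': 0.0941878315288071}
```

View pics/top0.png

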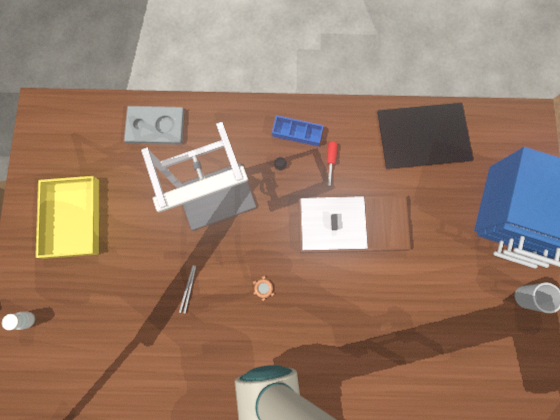

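View pics/side0.png

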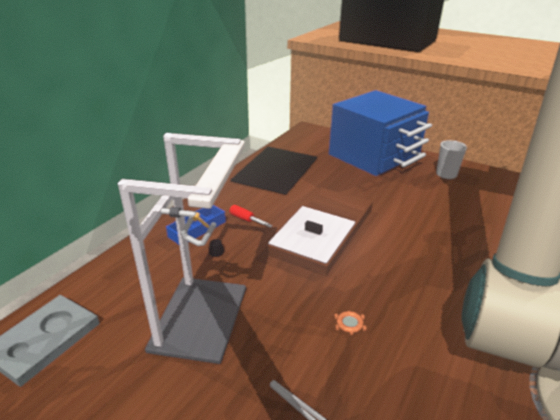

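The top view shows the white cover at about (334,222), its black grip bar at (334,222), and the plain walnut half to the right as far as (409,222). The stand, with its lamp bar at (198,188) and base at (218,207), is on the left. The side view shows the hook with its brass gate at about (200,225).

```bash
cat > b.py <<'E'
from h import *
z=np.load('pics/top0.npz');im,d=z['im'],z['d'];P=pts('top',d)
v,u=np.mgrid[0:420,0:560]
def rect(m,name,zz):
    m=m.astype(np.uint8);n,l,s,c=cv2.connectedComponentsWithStats(m);k=1+np.argmax(s[1:,4]);
    vv,uu=np.where(l==k);X=np.array([ray('top',a,b,zz) for a,b in zip(uu,vv)])[:,:2]
    r=cv2.minAreaRect((X*1000).astype(np.float32)); print(name,len(vv),r, 'medz',np.median(P[vv,uu,2]));return r
sel=(u>290)&(u<420)&(v>185)&(v<260)
mn=im.min(2).astype(int)
rect(sel&(mn>130),'cover',.032)
rect(sel&(u>310)&(u<360)&(v>205)&(v<240)&(im.max(2)<60),'bar',.054)
rect(sel&(P[...,2]>.015)&(d>0),'board+cover',.028)
s2=(u>130)&(u<270)&(v>110)&(v<240)
for lo,hi in((.29,.36),):
    m=s2&(P[...,2]>lo)&(P[...,2]<hi)&(d>0); rect(m&(mn>120),'white',.318)
hz=P[s2&(d>0)][:,2];print(np.histogram(hz,bins=np.arange(-.02,.4,.02)))
rect((u>175)&(u<262)&(v>165)&(v<235)&(abs(P[...,2]-.012)<.006)&(im.max(2)<120)&(im.max(2).astype(int)-mn<25),'base',.012)
# lamp from side view too
S=np.load('pics/side0.npz');Q=pts('side',S['d']);i2=S['im']
m=(Q[...,2]>.15)&(Q[...,2]<.34)&(S['d']>0)&(S['d']<1.3)
m[:, 250:]=0
X=Q[m];print(len(X),X.min(0),X.max(0));np.save('pics/Q.npy',Q)
h=i2.astype(int);g=m&(Q[...,2]<.25)&(h[...,0]-h[...,2]>60);print('brass',g.sum(),Q[g].mean(0) if g.any() else 0)
E
python3 b.py; python3 -c "
import cv2;i=cv2.imread('pics/side0.png');cv2.imwrite('pics/hk.png',cv2.resize(i[125:275,110:260],None,fx=4,fy=4,interpolation=2))"
```

```text
Traceback (most recent call last):
  File "b.py", line 10, in <module>
    rect(sel&(mn>130),'cover',.032)
    ~~~~^^^^^^^^^^^^^^^^^^^^^^^^^^^
  File "b.py", line 6, in rect
    vv,uu=np.where(l==k);X=np.array([ray('top',a,b,zz) for a,b in zip(uu,vv)])[:,:2]
                                     ~~~^^^^^^^^^^^^^^
  File "h.py", line 11, in ray
    if c is None: c=bot.calibration(n)
                    ~~~~~~~~~~~~~~~^^^
ValueError: time passes only in moves, steps and waits
```

View pics/hk.png

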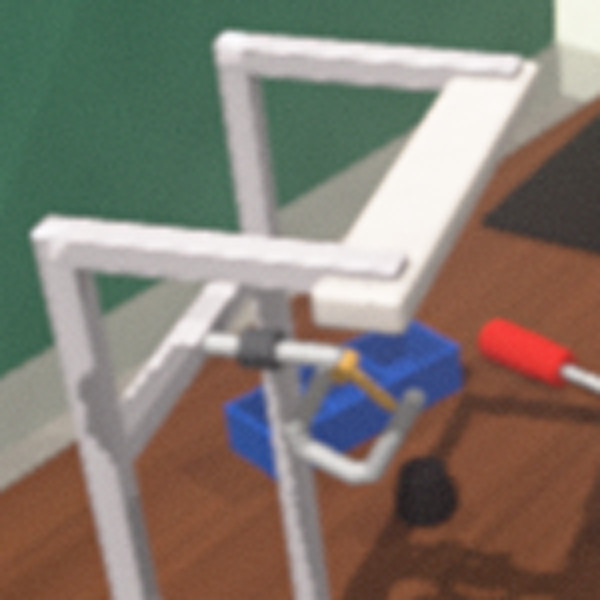

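The crop shows the hook tip's end at about (413,398), which is side pixel (213,224.5). The gate runs from its hinge at (345,365) to the tip.

```bash
sed -i "s/^z=np.load/CT=bot.calibration('top')\nz=np.load/; s/ray('top',a,b,zz)/ray('top',a,b,zz,CT)/" b.py; echo "print('tip',ray('side',213.2,224.5,.2135),'hinge',ray('side',196.5,216.5,.228))" >> b.py; python3 b.py
```

```text
cover 3368 ((575.3059692382812, -125.6789779663086), (137.06590270996094, 166.90301513671875), 2.6406421661376953) medz 0.03196511493803614Traceback (most recent call last):
  File "b.py", line 12, in <module>
    rect(sel&(u>310)&(u<360)&(v>205)&(v<240)&(im.max(2)<60),'bar',.054)
    ~~~~^^^^^^^^^^^^^^^^^^^^^^^^^^^^^^^^^^^^^^^^^^^^^^^^^^^^^^^^^^^^^^^
  File "b.py", line 6, in rect
    m=m.astype(np.uint8);n,l,s,c=cv2.connectedComponentsWithStats(m);k=1+np.argmax(s[1:,4]);
                                                                         ~~~~~~~~~^^^^^^^^^
    return _wrapfunc(a, 'argmax', axis=axis, out=out, **kwds)
    return bound(*args, **kwds)
ValueError: attempt to get argmax of an empty sequence
```

```bash
sed -i "s/im.max(2)<60/im.max(2)<95/" b.py; python3 b.py
```

```text
cover 3368 ((575.3059692382812, -125.6789779663086), (137.06590270996094, 166.90301513671875), 2.6406421661376953) medz 0.03196511493803614Traceback (most recent call last):
  File "b.py", line 12, in <module>
    rect(sel&(u>310)&(u<360)&(v>205)&(v<240)&(im.max(2)<95),'bar',.054)
    ~~~~^^^^^^^^^^^^^^^^^^^^^^^^^^^^^^^^^^^^^^^^^^^^^^^^^^^^^^^^^^^^^^^
  File "b.py", line 6, in rect
    m=m.astype(np.uint8);n,l,s,c=cv2.connectedComponentsWithStats(m);k=1+np.argmax(s[1:,4]);
                                                                         ~~~~~~~~~^^^^^^^^^
    return _wrapfunc(a, 'argmax', axis=axis, out=out, **kwds)
    return bound(*args, **kwds)
ValueError: attempt to get argmax of an empty sequence
```

```bash
python3 - <<'E'
import numpy as np
z=np.load('pics/top0.npz');im=z['im'];print(im.dtype,im[212:232:2,334],im[222,326:345:2].max(1))
E
```

```text
uint8 [[253 249 249]
 [142 135 137]
 [128 120 120]
 [127 120 120]
 [127 121 122]
 [129 120 121]
 [123 117 118]
 [127 120 119]
 [126 120 118]
 [199 194 194]] [243 242 228 122 129 124 205 203 226 252]
```

```bash
sed -i "s/im.max(2)<95/im.max(2)<165/; s/sel&(mn>130)/sel\&(mn>165)/; s/(im.max(2)<120)/(im.max(2)<190)/" b.py; python3 b.py
```

```text
cover 3285 ((575.3143920898438, -125.82269287109375), (135.94540405273438, 165.60235595703125), 2.640270233154297) medz 0.03199052088054513
bar 98 ((574.50341796875, -125.24942779541016), (15.056488037109375, 38.30796813964844), 89.78117370605469) medz 0.05342990305598997
board+cover 5908 ((573.625244140625, -179.05892944335938), (141.4210662841797, 280.6233825683594), 2.3712570667266846) medz 0.03042063892872334
white 2258 ((633.6052856445312, 176.11209106445312), (128.59771728515625, 178.92774963378906), 21.341726303100586) medz 0.3180302962921278
(array([5235, 8903,  606,    2,   17,   18,   20,   21,   20,   21,   33,
         26,  606,   29,   28,   19, 1496,  761,    0,    0]), array([-0.02,  0.  ,  0.02,  0.04,  0.06,  0.08,  0.1 ,  0.12,  0.14,
        0.16,  0.18,  0.2 ,  0.22,  0.24,  0.26,  0.28,  0.3 ,  0.32,
        0.34,  0.36,  0.38]))
base 1888 ((617.5673217773438, 169.8692626953125), (75.00344848632812, 178.888916015625), 21.332704544067383) medz 0.012270989946743562
6017 [0.54560495 0.07354624 0.15003848] [0.72173568 0.27602949 0.3236172 ]
brass 45 [0.62568564 0.17518688 0.22330393]
tip [0.60692454 0.16544533 0.2135    ] hinge [0.62759297 0.17788365 0.228     ]
```

```bash
cat >> h.py <<'E'
def D(yaw,pitch=0): # tool down, x at yaw deg, then leaned back by pitch
    return Rn.from_euler('z',yaw,degrees=True)*Rn.from_euler('x',180,degrees=True)*Rn.from_euler('y',pitch,degrees=True)
def go(p,R):
    t,r=tool(); sh=r.inv().apply(np.array(p)-t)*1000; q=(r.inv()*R).as_rotvec(degrees=True)
    print('shift first',sh.round(1),'then turn',q.round(2),'| shift after turn',(R.inv().apply(np.array(p)-t)*1000).round(1))
E
python3 -c "
from h import *
go([.575,-.1255,.12],D(2.5))"
```

```text
shift first [ 520.1 -299.1   85.3] then turn [-0.09  0.   13.07] | shift after turn [ 439.  -409.2   84.7]
```

```bash
r='x'; python3 -m inch '35 -20 5 0 0 0;35 -20 5 0 0 0;35 -20 5 0 0 0;35 -20 5 0 0 0;35 -20 5 0 0 0' 60; python3 -m inch '35 -20 5 0 0 0;35 -20 5 0 0 0;35 -20 5 0 0 0;35 -20 5 0 0 0;35 -20 5 0 0 0'; python3 -m inch '34 -20 5 0 0 0;34 -20 5 0 0 0;34 -20 5 0 0 0;34 -20 5 0 0 0;34 -20 5 0 0 0'; python3 -m inch '0 0 0 0 0 6.5;0 0 0 0 0 6.5;0 0 5 0 0 0;0 0 0 0 0 0;0 0 0 0 0 0'; cat > w.py <<'E'
from h import *
import sys
c=bot.calibration('wrist'); im,d=bot.grab_frame('wrist'); np.savez('pics/%s.npz'%sys.argv[1],im=im,d=d,R=c['R'],t=c['t'],f=c['fov_y'],cx=c['cx'],cy=c['cy'])
cv2.imwrite('pics/%s.png'%sys.argv[1],im[:,:,::-1])
E
python3 w.py w1; python3 - <<'E'
from h import *
z=np.load('pics/w1.npz');im=z['im'];c=dict(R=z['R'],t=z['t'],fov_y=z['f'],cx=z['cx'],cy=z['cy'])
P=pts('wrist',z['d'])
m=(z['d']>0)&(P[...,2]>.049)&(P[...,2]<.059)
vv,uu=np.where(m);print(cv2.minAreaRect((P[m][:,:2]*1000).astype(np.float32)),m.sum())
go([.575,-.1255,.12],D(2.5))
E
```

```text
t: 0.6
ee_pos: [0.2968, -0.4091, 0.1799]
orientation: [-0.0, 0.991, 0.135, -0.0]
contact_force: [0.2, -0.3, 0.4]
gripper_width: 0.0606
grip_force: 0.0
t: 1.1
ee_pos: [0.4386, -0.2658, 0.155]
orientation: [-0.0, 0.991, 0.135, -0.0]
contact_force: [-0.2, -1.0, -0.3]
gripper_width: 0.0601
grip_force: 0.0
t: 1.6
ee_pos: [0.5754, -0.1239, 0.1298]
orientation: [-0.0, 0.991, 0.136, -0.0]
contact_force: [0.5, -1.0, 0.2]
gripper_width: 0.0598
grip_force: 0.0
t: 2.1
ee_pos: [0.5743, -0.1255, 0.1251]
orientation: [-0.0, 1.0, 0.023, -0.0]
contact_force: [0.3, 0.1, 0.4]
gripper_width: 0.0601
grip_force: 0.0
((576.93505859375, -126.5191879272461), (39.45573806762695, 13.906671524047852), 2.1729228496551514) 740
shift first [ 0.6 -0.   5.3] then turn [-0.01  0.02  0.11] | shift after turn [ 0.6 -0.   5.3]
```

```bash
python3 -m inch '1 0.5 25 0 0 0;1 0.5 25 0 0 0;0 0 20 0 0 0;0 0 12 0 0 0;0 0 6 0 0 0' ; python3 -m inch '0 0 0 0 0 0;0 0 0 0 0 0;0 0 0 0 0 0;0 0 0 0 0 0;0 0 0 0 0 0' 0
```

```text
t: 2.65
ee_pos: [0.5762, -0.1263, 0.0365]
orientation: [-0.0, 1.0, 0.022, -0.001]
contact_force: [-0.5, -0.3, -0.4]
gripper_width: 0.0599
grip_force: 0.0
t: 3.15
ee_pos: [0.5771, -0.1264, 0.038]
orientation: [0.0, 1.0, 0.022, 0.001]
contact_force: [0.3, 0.2, 0.3]
gripper_width: 0.0237
grip_force: 0.0
```

```bash
python3 -m inch '0 0 0 0 0 0;0 0 0 0 0 0;0 0 0 0 0 0;0 4 0 0 0 0;0 8 0 0 0 0' ; python3 -m inch '0 14 0 0 0 0;0 18 0 0 0 0;0 18 0 0 0 0;0 18 0 0 0 0;0 18 0 0 0 0';python3 -m inch '0 18 0 0 0 0;0 18 0 0 0 0;0 14 0 0 0 0;0 8 0 0 0 0;0 2 0 0 0 0'
```

```text
t: 3.65
ee_pos: [0.5773, -0.1373, 0.0378]
orientation: [-0.001, 1.0, 0.023, 0.0]
contact_force: [0.1, 3.6, 3.3]
gripper_width: 0.0138
grip_force: 30.0
t: 4.15
ee_pos: [0.5812, -0.2257, 0.0378]
orientation: [-0.0, 1.0, 0.022, 0.0]
contact_force: [0.9, 4.5, 5.1]
gripper_width: 0.0137
grip_force: 30.0
t: 4.65
ee_pos: [0.5837, -0.2862, 0.0377]
orientation: [-0.0, 1.0, 0.021, 0.0]
contact_force: [-0.5, 5.4, 7.5]
gripper_width: 0.014
grip_force: 30.0
```

```bash
python3 -m inch '0 0 0 0 0 0;0 0 0 0 0 0;0 0 0 0 0 0;0 0 0 0 0 0;0 0 -10 0 0 0' 60; python3 -m inch '0 0 -30 0 0 0;0 0 -40 0 0 0;0 -20 -30 0 0 0;-5 -40 -20 0 0 0;-5 -40 -10 0 0 0'; python3 -m inch '-10 -40 0 0 0 0;-10 -10 0 0 0 0;-10 0 0 0 0 0;-10 0 0 0 0 0;0 0 0 0 0 0'; python3 w.py w2
```

```text
t: 5.15
ee_pos: [0.5827, -0.2836, 0.0462]
orientation: [-0.001, 1.0, 0.022, -0.002]
contact_force: [-0.3, 0.0, 0.3]
gripper_width: 0.0499
grip_force: 0.0
t: 5.65
ee_pos: [0.5706, -0.1846, 0.1807]
orientation: [0.001, 1.0, 0.022, 0.002]
contact_force: [0.3, 0.2, 0.0]
gripper_width: 0.0601
grip_force: 0.0
t: 6.15
ee_pos: [0.5259, -0.1378, 0.1775]
orientation: [0.0, 1.0, 0.022, -0.0]
contact_force: [-0.9, -0.1, 0.1]
gripper_width: 0.0597
grip_force: 0.0
```

View pics/w2.png

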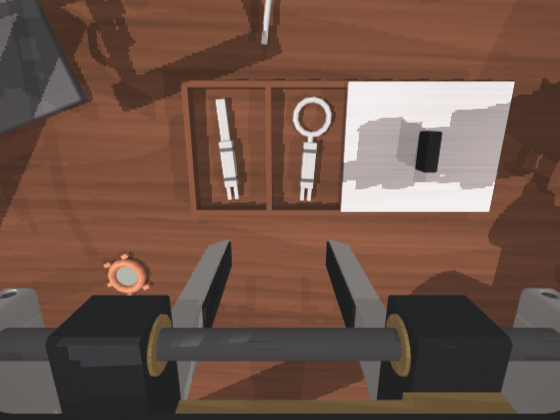

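The wrist view shows both pockets clear. The ring wrench is in the right pocket, with its ring at about (312,117) and prongs at about (306,198). The driver is on the left, and the cover lies flat on the plain half with its bar at (428,151).

```bash
python3 - <<'E'
from h import *
z=np.load('pics/w2.npz');im=z['im'];c=dict(R=z['R'],t=z['t'],fov_y=float(z['f']),cx=float(z['cx']),cy=float(z['cy']))
m=np.zeros((420,560),np.uint8); m[92:206,280:338]=(im[92:206,280:338].min(2)>125)
P=pts('wrist',z['d'])
r=m.copy();r[138:]=0
vv,uu=np.where(r>0);(x,y),rad=cv2.minEnclosingCircle(np.stack([uu,vv],1).astype(np.float32))
g=m.copy();g[:148]=0;g[178:]=0
vg,ug=np.where(g>0);rect=cv2.minAreaRect(np.stack([ug,vg],1).astype(np.float32))
print('ring px',x,y,rad,'grip',rect)
e=ray('wrist',x,y,.015,c);print('eye',e)
# bar & cover position check
mm=(z['d']>0)&(P[...,2]>.049)&(P[...,2]<.059)
print('cover bar',cv2.minAreaRect((P[mm][:,:2]*1000).astype(np.float32)))
zz=P[g>0];zt=np.median(zz[:,2]);print('grip top z',zt)
hi=(g>0)
X=np.array([ray('wrist',a,b,.022,c) for a,b in zip(ug,vg)]);print('grip mean of',X[:,:2].mean(0),cv2.minAreaRect((X[:,:2]*1000).astype(np.float32)))
vt,ut=np.where(m[183:]>0);vt+=183
T=np.array([ray('wrist',a,b,.02,c) for a,b in zip(ut,vt)]);print('prong',T.mean(0),T[:,0].min())
dd=e[:2]-T[:,:2].mean(0);print('yaw',np.degrees(np.arctan2(dd[1],dd[0])))
print(bot.state()['ee_pos'])
E
```

```text
ring px 312.28570556640625 117.0 20.45412826538086 grip ((308.004150390625, 162.45492553710938), (13.30875301361084, 30.238937377929688), 5.19442892074585)
eye [ 0.61169974 -0.170969    0.015     ]
cover bar ((584.0003051757812, -286.7499084472656), (38.881195068359375, 14.538224220275879), 2.479461193084717)
grip top z 0.02141152675807381
grip mean of [ 0.56309206 -0.16902974] ((564.0069580078125, -169.05899047851562), (14.44735050201416, 32.246280670166016), 89.1100082397461)
prong [ 0.5325089  -0.16884601  0.02      ] 0.5213567265376238
yaw -1.535646573607946
[ 0.52684646 -0.13794071  0.17744743]
```

```bash
python3 -c "
from h import *
go([.5707,-.1696,.06],D(-2))"
```

```text
shift first [ 42.4  33.4 117.5] then turn [ 0.04 -0.01  4.46] | shift after turn [ 44.9  30.1 117.4]
```

```bash
python3 -m inch '14 11 20 0 0 0;14 11 25 0 0 0;14.4 11.4 32 0 0 0;0 0 40 0 0 4.5;0 0 0 0 0 0' 34;  python3 -m inch '0 0 0 0 0 0;0 0 0 0 0 0;0 0 0 0 0 0;0 0 0 0 0 0;0 0 0 0 0 0'; python3 w.py w3; python3 -c "
from h import *
go([.5707,-.1696,.0105],D(-2))"
```

```text
t: 6.7
ee_pos: [0.5675, -0.1678, 0.0549]
orientation: [-0.002, 1.0, -0.018, -0.005]
contact_force: [-2.0, 0.5, 0.3]
gripper_width: 0.0342
grip_force: 0.0
t: 7.2
ee_pos: [0.5716, -0.168, 0.0617]
orientation: [0.0, 1.0, -0.017, 0.001]
contact_force: [-0.1, 0.5, -0.1]
gripper_width: 0.0341
grip_force: 0.0
shift first [-0.7  1.6 50.9] then turn [ 0.04 -0.09  0.09] | shift after turn [-0.6  1.6 50.9]
```

View pics/w3.png

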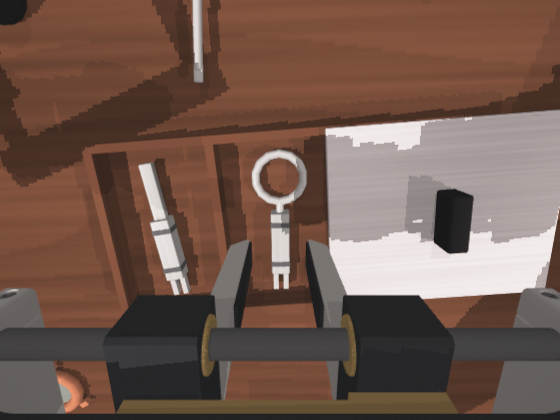

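The wrench is lined up between the fingers: it sits at u≈281 and the finger midline is at 280. The cover edge at u≈328 clears the right finger. I'll descend with a narrower opening.

```bash
python3 -m inch '0 0.5 0 0 0 0;0 0 15 0 0 0;0 0 15 0 0 0;0 0 12 0 0 0;0 0 8.5 0 0 0' 26;  python3 -m inch '0 0 0 0 0 0;0 0 0 0 0 0;0 0 0 0 0 0;0 0 0 0 0 0;0 0 0 0 0 0' 0; python3 -m inch '0 0 0 0 0 0;0 0 0 0 0 0;0 0 -10 0 0 0;0 0 -20 0 0 0;0 0 -30 0 0 0'; python3 -m inch '0 0 -30 0 0 0;0 0 -40 0 0 0;0 0 -40 0 0 0;0 0 -40 0 0 0;0 0 -20 0 0 0'; python3 w.py w4
```

```text
t: 7.75
ee_pos: [0.5706, -0.1683, 0.009]
orientation: [-0.0, 1.0, -0.017, -0.001]
contact_force: [0.4, -0.1, -0.9]
gripper_width: 0.0259
grip_force: 0.0
t: 8.25
ee_pos: [0.5711, -0.1685, 0.0102]
orientation: [0.0, 1.0, -0.017, 0.0]
contact_force: [-0.0, 0.2, -1.6]
gripper_width: 0.0136
grip_force: 30.0
t: 8.75
ee_pos: [0.5698, -0.168, 0.0697]
orientation: [-0.001, 1.0, -0.017, -0.002]
contact_force: [0.5, 0.1, -1.7]
gripper_width: 0.0134
grip_force: 30.0
t: 9.25
ee_pos: [0.5724, -0.1689, 0.2451]
orientation: [0.001, 1.0, -0.017, 0.003]
contact_force: [-0.4, -0.0, -0.2]
gripper_width: 0.0135
grip_force: 30.0
```

View pics/w4.png

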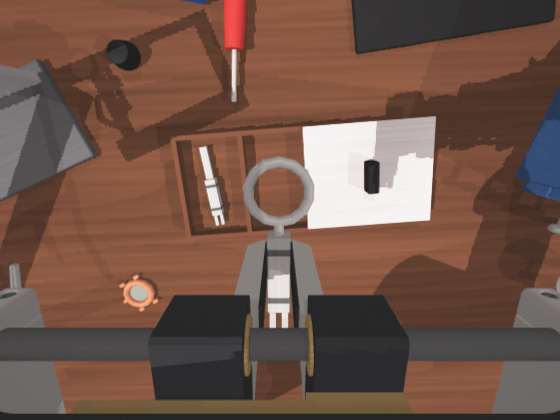

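The wrench is held straight and lifted clear, with the ring centred at about (279,191). Next I'll measure the ring in the tool frame and plan the hook poses.

```bash
cat > ring.py <<'E'
from h import *
import sys
z=np.load('pics/%s.npz'%sys.argv[1]);im=z['im'];d=z['d'];P=pts('wrist',d);t,r=tool()
v,u=np.mgrid[0:420,0:560]
T=r.inv().apply((P-t).reshape(-1,3)).reshape(P.shape)
m=(d>0)&(v<238)&(abs(T[...,2]+5)<2000)&(abs(T[...,2]+.005)<.04)&(abs(T[...,0])<.12)&(abs(T[...,1])<.05)&(v>130)
X=T[m]*1000;print(m.sum(),X.min(0).round(1),X.max(0).round(1))
print('plane fit z=a x+b y+c',np.linalg.lstsq(np.c_[X[:,:2],np.ones(len(X))],X[:,2],rcond=None)[0].round(3),'far bar z',X[X[:,0]>X[:,0].max()-6][:,2].mean())
E
cat > plan.py <<'E'
from h import *
import sys
# hook frame
yaw=21.3; H0=np.array([.6077,.1659,.210]); tilt=28
c,s=np.cos(np.radians(yaw)),np.sin(np.radians(yaw)); k,j=np.cos(np.radians(tilt)),np.sin(np.radians(tilt))
xs=np.array([c,s,0]); zh=-j*xs+k*np.array([0,0,1]); xh=k*xs+j*np.array([0,0,1]); yh=np.cross(zh,xh)
RH=np.c_[xh,yh,zh]
def target(hx,hz,far,extra=0):
    R=D(yaw,tilt+extra); return H0+RH@np.array([hx,0,hz])/1000-R.apply(np.array(far)/1000),R
def inhook(far):
    t,r=tool(); return (RH.T@(t+r.apply(np.array(far)/1000)-H0)*1000).round(1)
if __name__=='__main__':
    hx,hz=map(float,sys.argv[1:3]);far=[float(a) for a in sys.argv[3:6]]
    p,R=target(hx,hz,far);print('tcp',p.round(4),'now far in hook',inhook(far));go(p,R)
E
python3 ring.py w4; python3 plan.py -60 45 59 0 -5
```

```text
2150 [ 13.3 -20.1  -9.7] [61.3 20.9  1.9]
plane fit z=a x+b y+c [-1.200e-02 -3.000e-03 -6.284e+00] far bar z -6.888171114715697
tcp [0.4923 0.1209 0.1895] now far in hook [ -67.7 -323.2   84.6]
shift first [ -91.5 -287.7   55.7] then turn [  6.02  27.06 -22.66] | shift after turn [  -0.8 -300.    65.1]
```

```bash
python3 -m inch '-13 -29 5.5 0 0 0;-13 -29 5.5 0 0 0;-13 -29 5.5 0 0 0;-13 -29 5.5 0 0 0;-13 -29 5.5 0 0 0'; python3 -m inch '-13 -29 5.5 0 0 0;-13 -29 5.5 0 0 0;-13 -29 5.5 0 0 0;-13 -29 5.5 0 0 0;-13 -27 5.5 0 0 0';python3 -m inch '0 0 0 1.2 5.41 -4.53;0 0 0 1.2 5.41 -4.53;0 0 0 1.2 5.41 -4.53;0 0 0 1.2 5.41 -4.53;0 0 0 1.2 5.41 -4.53';python3 -m inch '0 0 0 0 0 0;0 0 0 0 0 0;0 0 0 0 0 0;0 0 0 0 0 0;0 0 0 0 0 0'; python3 plan.py -30 35 58.5 0 -5; python3 w.py w5;cat > s.py <<'E'
from h import *
import sys
c=bot.calibration('side');im,d=bot.grab_frame('side'); np.savez('pics/%s.npz'%sys.argv[1],im=im,d=d)
cv2.imwrite('pics/%s.png'%sys.argv[1],cv2.resize(im[100:300,80:330,::-1],None,fx=3,fy=3,interpolation=2))
E
python3 s.py s5
```

```text
t: 9.8
ee_pos: [0.5097, -0.0202, 0.2118]
orientation: [-0.0, 1.0, -0.017, -0.0]
contact_force: [0.6, 0.2, -1.3]
gripper_width: 0.0137
grip_force: 30.0
t: 10.3
ee_pos: [0.4495, 0.1249, 0.1844]
orientation: [-0.0, 1.0, -0.017, -0.0]
contact_force: [0.4, 0.0, -1.3]
gripper_width: 0.0138
grip_force: 30.0
t: 10.8
ee_pos: [0.4493, 0.1244, 0.1846]
orientation: [-0.047, 0.955, 0.178, 0.231]
contact_force: [-0.7, 0.0, -1.2]
gripper_width: 0.0139
grip_force: 30.0
t: 11.3
ee_pos: [0.4516, 0.1244, 0.1851]
orientation: [-0.048, 0.956, 0.176, 0.23]
contact_force: [-0.2, -0.5, -1.4]
gripper_width: 0.0136
grip_force: 30.0
tcp [0.5218 0.1324 0.1949] now far in hook [-94.8  17.4  57.5]
shift first [65.4 17.6 22.2] then turn [-0.38  0.89 -0.52] | shift after turn [64.9 18.  23.4]
```

View pics/w5.png

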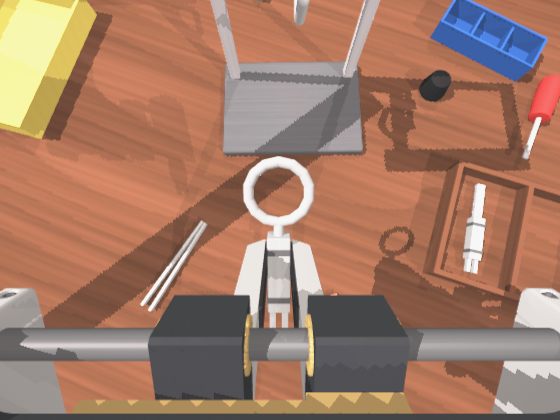

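The ring is held true at (278,190), and the bottom of the hook is just visible at about (301,10). The stand base is straight ahead, so the heading is right. I'll move to the pre-insert position.

```bash
python3 -m inch '0 6 7 0 0.9 -0.5;0 6 7 0 0 0;0 6 8 0 0 0;15 0 0 0 0 0;20 0 0 0 0 0'; python3 -m inch '18 0 0 0 0 0;8 0 0 0 0 0;4 0 0 0 0 0;0 0 0 0 0 0;0 0 0 0 0 0';python3 plan.py 17 20 58.5 0 -5;python3 w.py w6; python3 s.py s6; python3 - <<'E'
import cv2,numpy as np
a=cv2.imread('pics/w6.png')[0:240,120:440];b=cv2.imread('pics/s6.png')
b=b[0:600,100:560]
cv2.imwrite('pics/c6.png',np.hstack([cv2.resize(a,(340,255)),np.zeros((255,1,3),np.uint8)]) if 0 else np.hstack([cv2.copyMakeBorder(cv2.resize(a,(340,255)),0,345,0,0,0),b]))
E
```

```text
t: 11.9
ee_pos: [0.4952, 0.1219, 0.1803]
orientation: [-0.048, 0.954, 0.179, 0.236]
contact_force: [0.5, 0.2, -0.5]
gripper_width: 0.0133
grip_force: 30.0
t: 12.4
ee_pos: [0.5192, 0.1318, 0.1949]
orientation: [-0.048, 0.954, 0.18, 0.236]
contact_force: [-0.3, 0.1, -0.3]
gripper_width: 0.0135
grip_force: 30.0
tcp [0.567  0.15   0.2038] now far in hook [-32.3   0.3  36.1]
shift first [49.3  0.5 16.1] then turn [-0.4   0.08 -0.05] | shift after turn [49.3  0.4 16.2]
```

View pics/c6.png

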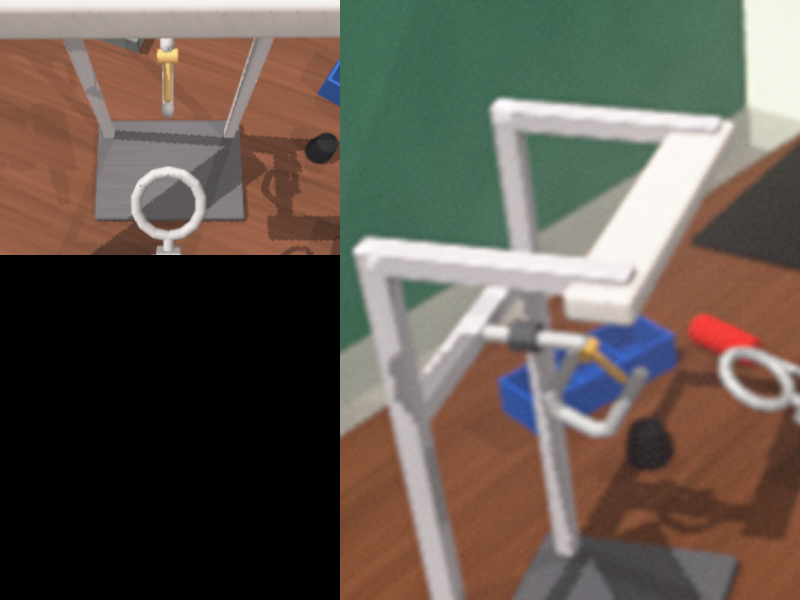

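The wrist crop shows the hook tip at crop (168,108), in line with the ring centre at (168,203) and the brass gate behind it. The side view shows the ring at (757,378) short of the tip at (640,375). I'll get the tip's offset directly from the wrist depth.

```bash
python3 - <<'E'
from h import *
z=np.load('pics/w6.npz');d=z['d'];P=pts('wrist',d);t,r=tool()
T=r.inv().apply((P-t).reshape(-1,3)).reshape(P.shape)*1000
for v in range(44,114,5):
    u0=np.argmin(np.where(d[v,265:292]>0,d[v,265:292],9))+265
    row=T[v,268:290];ok=row[:,2]<70
    print(v,u0,T[v,u0].round(1),row[ok][:,1].mean().round(1) if ok.any() else None,ok.sum(),z['im'][v,u0])
E
```

```text
44 277 [123.9  -0.4  23.1] -0.4 13 [188 181 177]
49 277 [121.7  -0.4  25.5] -0.1 20 [226 189 132]
54 284 [118.9   3.8  25.1] -0.1 20 [233 190 117]
59 280 [116.4   1.4  26.7] -0.4 19 [165 129  81]
64 275 [114.   -1.7  29.1] -0.0 10 [165 128  80]
69 278 [111.1   0.2  29. ] -0.1 8 [235 195 119]
74 278 [108.4   0.2  29.7] -0.1 8 [225 180 111]
79 276 [105.5  -1.1  30.3] -0.1 8 [177 138  85]
84 277 [102.7  -0.4  31. ] -0.1 8 [187 145  90]
89 277 [99.9 -0.5 32.9] -0.1 8 [186 145  90]
94 276 [96.9 -1.1 33.3] -0.1 8 [168 130  81]
99 278 [93.2  0.2 24.6] -0.1 10 [188 182 180]
104 279 [90.3  0.8 23.9] -0.1 12 [175 168 165]
109 278 [87.4  0.2 27.5] 0.2 9 [124 120 119]
```

```bash
python3 -m inch '12 0 0 0 0 0;15 0 0 0 0 0;12 0 0 0 0 0;7 0 0 0 0 0;3 0 0 0 0 0'; python3 -m inch '0 0 5 0 0 0;0 0 8 0 0 0;0 0 7 0 0 0;0 0 5 0 0 0;0 0 3 0 0 0'; python3 plan.py 17 -30 58.5 0 -5; python3 -m inch '0 0 4 0 0 0;0 0 4 0 0 0;0 0 4 0 0 0;0 0 4 0 0 0;0 0 4 0 0 0';python3 plan.py 17 -30 58.5 0 -5; python3 w.py w7; python3 s.py s7;python3 - <<'E'
import cv2,numpy as np
a=cv2.imread('pics/w7.png')[0:300,120:440];b=cv2.imread('pics/s7.png')
cv2.imwrite('pics/c7.png',np.hstack([cv2.copyMakeBorder(a,0,300,0,0,0),b[0:600,100:560]]))
E
```

```text
t: 13.0
ee_pos: [0.5614, 0.1479, 0.2193]
orientation: [-0.048, 0.953, 0.18, 0.238]
contact_force: [0.6, -0.3, -1.8]
gripper_width: 0.014
grip_force: 30.0
t: 13.5
ee_pos: [0.5724, 0.1526, 0.1929]
orientation: [-0.048, 0.954, 0.18, 0.237]
contact_force: [-0.1, -0.8, -0.6]
gripper_width: 0.0139
grip_force: 30.0
tcp [0.5889 0.1586 0.1596] now far in hook [17.1  0.3  7.6]
shift first [-0.1  0.7 37.6] then turn [-0.39  0.07 -0.05] | shift after turn [-0.1  0.4 37.6]
t: 14.0
ee_pos: [0.5813, 0.1559, 0.1762]
orientation: [-0.048, 0.953, 0.18, 0.237]
contact_force: [-3.1, -1.6, 2.2]
gripper_width: 0.0134
grip_force: 30.0
tcp [0.5889 0.1586 0.1596] now far in hook [ 17.7   0.3 -11.6]
shift first [-0.7  0.4 18.4] then turn [-0.36 -0.   -0.03] | shift after turn [-0.7  0.3 18.4]
```

View pics/c7.png

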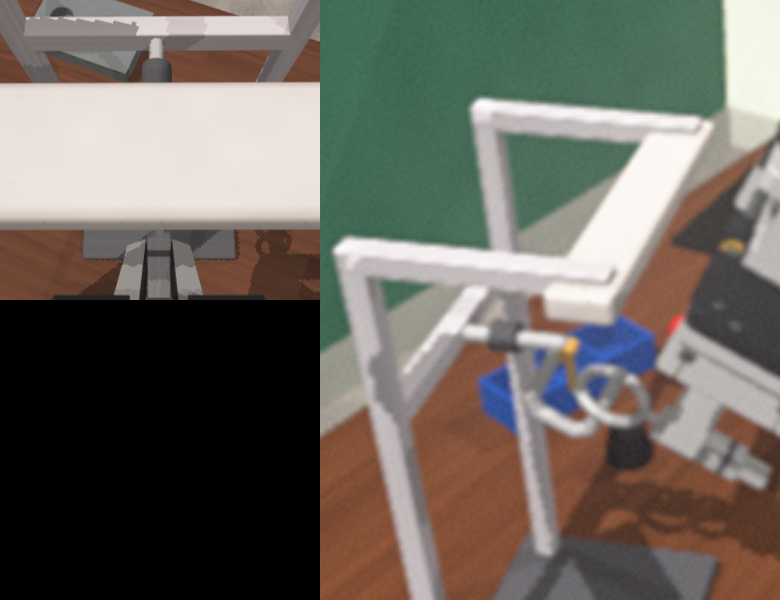

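The side view shows the tip through the ring, the far bar at about (585,390), and the brass gate swung inward from (570,350). I'll push on towards the bowl.

```bash
python3 -m inch '0 0 4 0 0 0;0 0 4 0 0 0;0 0 4 0 0 0;0 0 4 0 0 0;0 0 2 0 0 0';python3 -m inch '0 0 2 0 0 0;0 0 1 0 0 0;0 0 0 0 0 0;0 0 0 0 0 0;0 0 0 0 0 0'; python3 plan.py 17 -34 58.5 0 -5; python3 s.py s8
```

```text
t: 14.6
ee_pos: [0.5899, 0.1595, 0.1603]
orientation: [-0.048, 0.953, 0.18, 0.238]
contact_force: [-0.1, 0.4, -1.1]
gripper_width: 0.0134
grip_force: 30.0
t: 15.1
ee_pos: [0.5907, 0.1598, 0.1581]
orientation: [-0.048, 0.953, 0.18, 0.238]
contact_force: [-0.3, -0.3, -0.5]
gripper_width: 0.0135
grip_force: 30.0
tcp [0.5906 0.1592 0.1561] now far in hook [ 18.2   0.4 -32.3]
shift first [-1.2  0.5  1.7] then turn [-0.36 -0.04 -0.04] | shift after turn [-1.2  0.5  1.7]
```

View pics/s8.png

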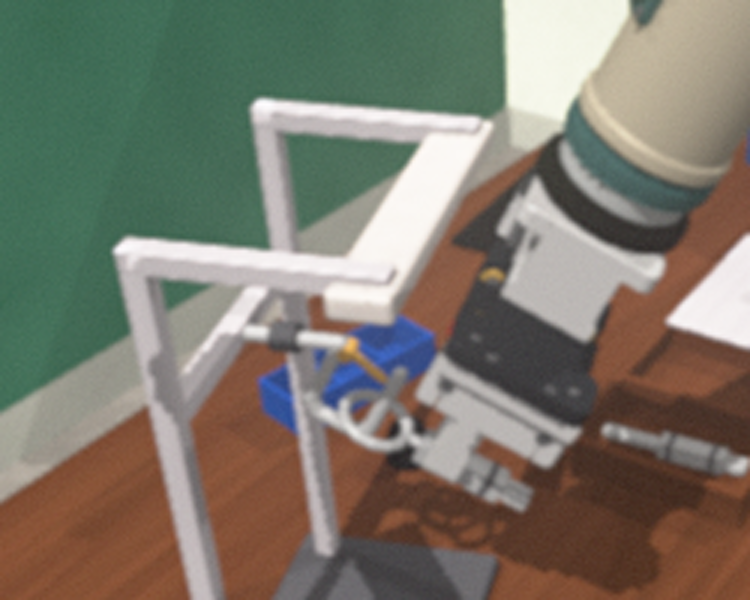

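The gate has sprung back straight, from (350,350) to the tip at (398,375). The ring is around the tip bar inside the hook and the contact force is down to zero. I'll release and back off.

```bash
python3 -m inch '0 0 0 0 0 0;0 0 0 0 0 0;0 0 0 0 0 0;0 0 0 0 0 0;0 0 0 0 0 0' 70;python3 -m inch '0 0 0 0 0 0;-5 0 -5 0 0 0;-10 0 -10 0 0 0;-15 0 -10 0 0 0;-20 0 -10 0 0 0';python3 -m inch '-25 0 -5 0 0 0;-25 0 0 0 0 0;-25 0 0 0 0 0;-20 0 0 0 0 0;-5 0 0 0 0 0'; for i in 1 2 3 4 5 6 7 8 9 10 11 12; do python3 -m inch '0 0 0 0 0 0;0 0 0 0 0 0;0 0 0 0 0 0;0 0 0 0 0 0;0 0 0 0 0 0' | head -1; done; python3 s.py s9
```

```text
t: 15.65
ee_pos: [0.5906, 0.1598, 0.158]
orientation: [-0.048, 0.953, 0.18, 0.237]
contact_force: [-0.2, 0.7, 0.8]
gripper_width: 0.0501
grip_force: 0.0
t: 16.15
ee_pos: [0.533, 0.1372, 0.1658]
orientation: [-0.048, 0.953, 0.18, 0.238]
contact_force: [0.3, -0.4, 0.2]
gripper_width: 0.0701
grip_force: 0.0
t: 16.65
ee_pos: [0.4456, 0.1046, 0.1213]
orientation: [-0.048, 0.954, 0.179, 0.236]
contact_force: [0.1, 1.2, -0.1]
gripper_width: 0.0702
grip_force: 0.0
t: 17.15
t: 17.65
t: 18.15
t: 18.65
t: 19.15
t: 19.65
t: 20.15
t: 20.65
t: 21.15
t: 21.65
t: 22.15
t: 22.65
```

View pics/s9.png

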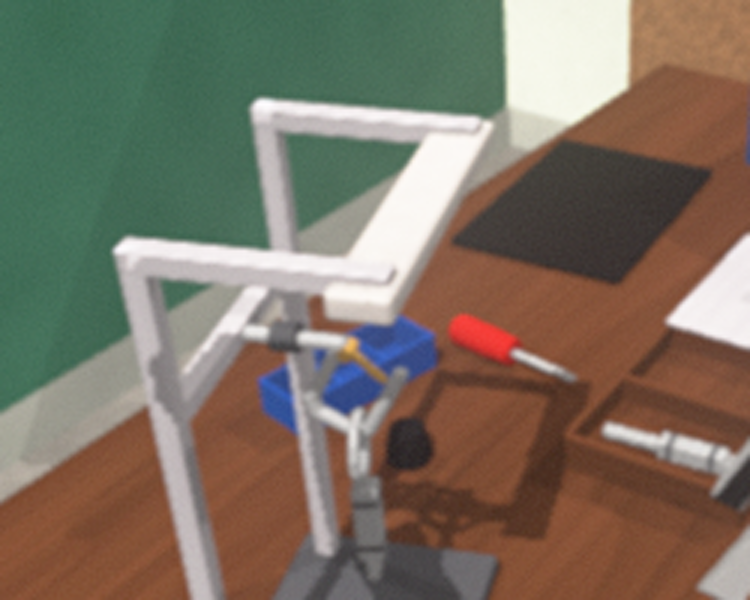

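The wrench hangs from the bowl corner at (358,425), straight down to (375,575), and the gate is shut. I'll wait a little longer and compare frames to confirm it is still.

```bash
for i in 1 2 3; do python3 -m inch '0 0 0 0 0 0;0 0 0 0 0 0;0 0 0 0 0 0;0 0 0 0 0 0;0 0 0 0 0 0' | head -1; done; python3 - <<'E'
from h import *
a=np.load('pics/s9.npz')['im'].astype(int);fr=[]
for i in range(4): fr.append(bot.grab_frame('side')[0].astype(int))
for b in [a]+fr[:-1]: print(abs(cv2.GaussianBlur((b-fr[-1]).astype(np.float32),(5,5),0))[230:300,190:215].max().round(1))
E
```

```text
t: 23.2
t: 23.7
t: 24.2
2.2
2.1
1.9
2.6
```

```bash
python3 -c "
from bench import bot
print(bot.hand_in())"
```

```text
the job is handed in; nothing more can be done
None
```

The job is handed in: the wrench's ring is on the snap hook with the gate shut, the wrench hangs still, and the cover lies flat on the board's plain half; no verdict came back on hand-in.

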